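# Dock two battery packs in the charging bays that fit them

### The job

Move the solder reel that blocks a charging bay out of the way and leave it standing on the bench, well over a hand's breadth from both bay mouths. Then slide the wide battery pack, copper contacts first, into the wide bay, past its light spring contact until it bears on the solid end stop, press it there firmly for a good half second by feel, without ramming it, and leave it home; after that do the same with the narrow pack and the narrow bay. Leave the other things on the bench undisturbed.

Things in the scene. Friction and masses are not known exactly. Their poses are not given: they have to be found in the camera images.
- reel: Solder reel standing on its flange just in front of the wide bay's mouth: black spool 44 mm in diameter and 40 mm high, grey metal winding, about 0.15 kg. Origin: centre of its underside, z up.
- pack_wide: Black flat battery pack, wide: 88 mm long (its x), 66 mm wide (its y), 28 mm high, about 0.25 kg, lying on the bench at one side. Three small copper contact strips on its top mark the contact end (+x), grey ribs the rear. Origin: centre of its underside. It can be gripped across its width while outside the bay.
- pack_wide_front (a point): Centre of the wide pack's contact end face, 44 mm ahead of its origin and 14 mm up.
- bay_wide: Grey wide charging bay, fixed; the bays may swap sides. Origin: mouth centre at bench level, x inwards, z up. Channel 70 mm wide, 112 long, no floor; walls 8 thick, 36 high, with lips (z 34 to 39) overhanging 6 mm, so packs enter only at the mouth. Flared guides reach 18 mm out of the mouth, opening 9 mm each side: no finger room beside a pack there, push it from behind.
- contact_wide (a joint): Copper spring contact on the face of the wide bay's aluminium end stop: 0 sprung out, 0.005 (m) pressed flush with the stop's face; under 0.5 N. The stop (12 mm thick, 27 high, black thumb screw to 49) is clamped with its face 70 to 82 mm inside the mouth, each time elsewhere; the state does not tell where: feel it. A docked pack sticks out of the mouth by 6 to 18 mm.
- pack_narrow: Black flat battery pack, narrow: 88 mm long (its x), 48 mm wide (its y), 28 mm high, about 0.25 kg, lying on the bench at one side. Three small copper contact strips on its top mark the contact end (+x), grey ribs the rear. Origin: centre of its underside. It can be gripped across its width while outside the bay.
- pack_narrow_front (a point): Centre of the narrow pack's contact end face, 44 mm ahead of its origin and 14 mm up.
- bay_narrow: Grey narrow charging bay, fixed; the bays may swap sides. Origin: mouth centre at bench level, x inwards, z up. Channel 52 mm wide, 112 long, no floor; walls 8 thick, 36 high, with lips (z 34 to 39) overhanging 6 mm, so packs enter only at the mouth. Flared guides reach 18 mm out of the mouth, opening 9 mm each side: no finger room beside a pack there, push it from behind.
- contact_narrow (a joint): Copper spring contact on the face of the narrow bay's aluminium end stop: 0 sprung out, 0.005 (m) pressed flush with the stop's face; under 0.5 N. The stop (12 mm thick, 27 high, black thumb screw to 49) is clamped with its face 70 to 82 mm inside the mouth, each time elsewhere; the state does not tell where: feel it. A docked pack sticks out of the mouth by 6 to 18 mm.
- tin: Blue round tin of brass wool between the bays, 64 mm across, 24 mm high. A bystander: leave it alone. Origin: centre of its underside.
- phone: Black telephone lying flat beyond the bays, 74 x 150 x 9 mm. A bystander: leave it alone. Origin: centre of its underside.
- multimeter: Green multimeter, 180 x 88 x 38 mm, knob to 49 mm. A bystander: leave it alone. Origin: centre of its underside.
- pump: Blue desoldering pump lying flat, about 220 mm long, 22 mm high, yellow end. A bystander: leave it alone. Origin: centre of its underside.
- jar: Cream jar, 64 mm across, 85 mm high. A bystander: leave it alone. Origin: centre of its underside.
- driver: Screwdriver, 170 mm long, handle towards -x. A bystander: leave it alone. Origin: centre of its underside.
- wirepot: Steel weight, 56 mm across, 35 mm high. A bystander: leave it alone. Origin: centre of its underside.
Mind the look-alikes: they are no part of the job. What is shaped like the pack_wide but green or purple is not meant. Leave any turquoise look-alike of the reel alone.

How it is judged:
By the outcome, as a careful person would: the job done as asked, in the order asked, and still so for the second after the job is handed in, with the robot touching nothing.
It also fails if it takes over 72 s, if anything falls off the work surface, if the arm or the gripper's body presses on something with over 40 N, if the wrist force passes 120 N, or if a joint passes its speed limit or range.

### The arm

A 6-joint arm with a two-finger parallel gripper is mounted at the origin on the work surface. World frame = base frame: x ahead of the robot, y to its left, z up, the work surface at z = 0. Lengths are in mm, angles in rad, forces in N, time in s.
With the tool pointing down it reaches from about 350 to 775 mm from the base axis. Payload 7.3 kg.
Tool frame: the origin (TCP) lies between the finger pads; the fingertips stand 8 mm ahead of it and the grasp point (between the pads) lies 11 mm behind it; y points along the fingers, z is the direction in which the jaws open and shut, and the axes are right-handed (so a half turn about y gives the same grasp; the last joint's range is limited). The gripper opens to 92 mm and grips with 3 to 60 N. Pads are 19 mm wide; open, the fingers measure 130 mm over their backs; the gripper's body (75 mm by 190 mm) begins 47 mm behind the grasp point.
Start: joints at [1.179, 0.342, 1.524, -0, 1.275, -0.146], TCP at [127.733, 509.243, 234.741] pointing down, gripper open.
Joint ranges: [-2.53, 2.53], [-0.77, 2.02], [0.04, 2.7], [-1, 4.14], [0.28, 2.66], [-3.11, 3.11]. Speed limits (rad/s): [2.57, 2.57, 3.14, 3.14, 3.14, 3.14].

### API

Orientations are given as [roll, pitch, yaw] about the fixed x, y, z axes, in that order (R = Rz(yaw) Ry(pitch) Rx(roll)).
In Python, from plant import bot, vision, job gives the robot as it stands. The module is installed in compiled form; this text tells all that it offers.
- The arm moves only by the tool arm_command, never from a script. Its argument "deltas" is a list of rows, each a list of 4 numbers: the shift along the tool's x, y, z in m, then the turn about the tool's y in degrees. In form: [[x, y, z, twist], ...]. A call has 1 to 5 rows; each row shifts and turns the commanded pose from where the row before left it, along the tool's axes as they then stand; what a row does not reach is not made up. A row lasts 1/10 s, in which the tool goes at most 50 mm and 8.59 degrees, less where a joint would pass 70% of its speed; a pose out of reach is approached as far as the arm can. A call is refused whole if a number of a shift passes 0.05 or a number of a turn 8.59, either way. A call with a gripper value outside its range is refused whole. "claw" is the closure in counts, from 0 (fully open) to 255 (shut), set as the call begins (left out, the last holds). The fingers move at their own pace and stop on an object; the grip force is fixed at half the most. Time passes only in rows, so rows that do not move let the fingers close. It gives the time, the measured TCP pose, the force and the opening at its end, in the units of the state.
- bot.get_obs(): the state, without advancing time (a new reading comes with each control period).
- vision.capture(name): name is "side" or "top" or "wrist"; returns a dict with "img" (420x560x3 uint8, red, green, blue), "camera_matrix" (3x3 intrinsics, pixels), "world_to_cam" (4x4, takes a point from world to camera coordinates); the wrist camera has in their place "mount" (4x4, takes a point from camera to tool coordinates, whose origin is the TCP and whose axes are the tool frame's). Camera axes: x right, y down, z forward; pixel columns grow to the right and rows downward; lengths in mm; the calibration is good to about 2 mm. A picture is of the moment at which its call begins: read the wrist's pose just before it. There is no depth.
- job.close_job(): hands the job in, once; it reports no verdict.
Trained networks look in a picture, given as the dict that the camera call returned (one of the last four; its "shot" number tells which), for a name from the list of things; names that differ only in an ending like _2 or _b are one class to them, and where a whole thing is asked for, a point or a joint stands for the part that bears it (a point fixed in the world has none). Each returns a list of dicts, best first, with "confidence" (0 to 1); they miss things now and then, are a little off and sometimes report something else, mostly with a low value. They report only what shows in the picture. A call takes as long as a camera call. They do not tell look-alikes from the thing itself.
- vision.find_in(picture, name): "xyz" ([x, y, z] in mm, in the coordinates of the camera as it stood for that picture, good to about 4 mm: the middle of the surface that is visible of it).
- vision.regions_of(picture, name): "mask" (420x560 bool, what is visible of it).
The state is a dict: "time": time; "joint_positions": joint angles; "dq": joint speeds; "tau": joint torques, N m; "tool_pos": TCP position; "tcp_rot": TCP orientation; "contact_force": force on the tool from outside, world axes, zero at the start; "moment": the same for the moment, N m; "grip_width": finger opening in mm.
Only numpy, scipy, OpenCV 4.12 (cv2) and the standard library are available. Lean on these libraries where they do the work, as an engineer would, in place of code of your own. Each camera call takes 0.05 s, during which the arm holds its last target. There are 200 camera calls.

## Working session

There is one attempt and no reset: what is moved stays moved. The work goes in short steps, Python scripts to look and compute and a tool call to move; the robot and the scene stay as the last step left them, time stands still between calls to the robot, and variables do not carry over. Pictures are saved under pics/ and viewed, about 8 in all and at most 12, crops included, and the job is handed in when it is done.

Besides the shell and the picture viewer there is one more tool, called after "Emit:" by a JSON object that holds its "method" and its "body", one argument or row to a line. arm_command: Moves the arm, as the interface text tells. Its arguments: {"type":"object","properties":{"deltas":{"type":"array","items":{"type":"array","items":{"type":"number"}}},"claw":{"type":"number"}},"required":["deltas"]}

```bash
mkdir -p pics; cat > h.py <<'E'
import numpy as np, cv2
from plant import bot, vision, job
from scipy.spatial.transform import Rotation as R
def cam(n):
    o=bot.get_obs(); p=vision.capture(n)
    if n=="wrist":
        T=np.eye(4);T[:3,:3]=R.from_euler('xyz',o['tcp_rot']).as_matrix();T[:3,3]=o['tool_pos']
        p['c2w']=T@np.array(p['mount'])
    else: p['c2w']=np.linalg.inv(np.array(p['world_to_cam']))
    return p
def save(p,f): cv2.imwrite('pics/'+f,cv2.cvtColor(p['img'],cv2.COLOR_RGB2BGR))
def w(p,x): return (p['c2w']@np.r_[x,1])[:3]
def ray(p,uv,z):
    d=np.linalg.inv(np.array(p['camera_matrix']))@np.array([uv[0],uv[1],1.]);d=p['c2w'][:3,:3]@d;o=p['c2w'][:3,3]
    return o+d*(z-o[2])/d[2]
def proj(p,X):
    c=np.linalg.inv(p['c2w'])@np.r_[X,1]; q=np.array(p['camera_matrix'])@c[:3]; return q[:2]/q[2]
E
python3 - <<'E'
from h import *
o=bot.get_obs();print({k:np.round(v,3) for k,v in o.items()}); print(R.from_euler('xyz',o['tcp_rot']).as_matrix().round(3))
for c in ['top','side']:
    p=cam(c);save(p,c+'0.png')
    for n in ['reel','pack_wide','bay_wide','pack_narrow','bay_narrow','tin','phone','multimeter','pump','jar','driver','wirepot']:
        print(c,n,[(round(d['confidence'],2),w(p,d['xyz']).round(),proj(p,w(p,d['xyz'])).round()) for d in vision.find_in(p,n)[:3]])
E
```

```text
{'time': np.float64(0.0), 'joint_positions': array([ 1.179,  0.343,  1.525,  0.   ,  1.275, -0.146]), 'dq': array([-0.   , -0.   ,  0.   ,  0.001,  0.001, -0.001]), 'tau': array([-1.0000e-03, -4.3125e+01, -2.4422e+01,  7.2000e-02,  5.6000e-02,
       -0.0000e+00]), 'tool_pos': array([127.549, 508.853, 234.031]), 'tcp_rot': array([-1.572,  0.   , -0.246]), 'contact_force': array([ 0.664, -0.431, -0.147]), 'moment': array([ 0.023, -0.026,  0.025]), 'grip_width': np.float64(92.024)}
[[ 0.97  -0.001  0.243]
 [-0.243 -0.001  0.97 ]
 [-0.    -1.    -0.002]]
top reel [(0.53, array([347.,  23.,  40.]), array([278., 286.])), (0.51, array([506.,  95.,  42.]), array([249., 227.]))]
top pack_wide [(0.86, array([301., 297.,  30.]), array([176., 306.])), (0.81, array([325., 153.,  29.]), array([230., 296.])), (0.68, array([451., 264.,  31.]), array([188., 250.]))]
top bay_wide [(0.85, array([627., 111.,  38.]), array([242., 183.]))]
top pack_narrow [(0.78, array([ 460., -305.,   25.]), array([398., 240.]))]
top bay_narrow [(0.72, array([628., -97.,  43.]), array([319., 180.]))]
top tin [(0.65, arr
[... 1286 characters left out ...]
 619., -100.,   30.]), array([319., 216.]))]
side tin [(0.88, array([603.,  -2.,  22.]), array([293., 206.])), (0.29, array([655., 360.,  14.]), array([230., 157.]))]
side phone [(0.77, array([767., 184.,  10.]), array([285., 165.]))]
side multimeter [(0.85, array([ 635., -394.,   39.]), array([405., 260.]))]
side pump [(0.54, array([654., 360.,  15.]), array([230., 157.])), (0.37, array([ 446., -319.,   26.]), array([341., 287.])), (0.28, array([449., 255.,  30.]), array([204., 191.]))]
side jar [(0.34, array([617., 107.,  32.]), array([272., 187.]))]
side driver [(0.92, array([ 428., -500.,   20.]), array([396., 333.]))]
side wirepot [(0.56, array([467., 462.,  29.]), array([171., 164.]))]
```

View pics/top0.png

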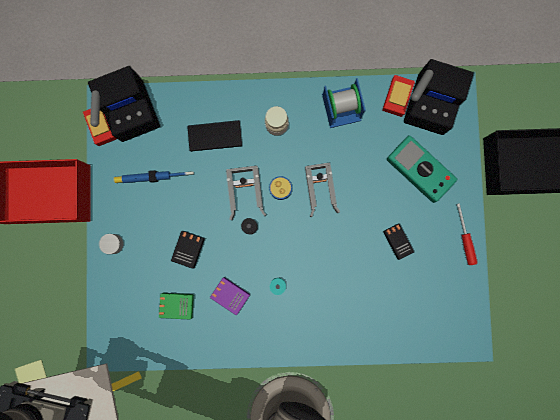

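View pics/side0.png

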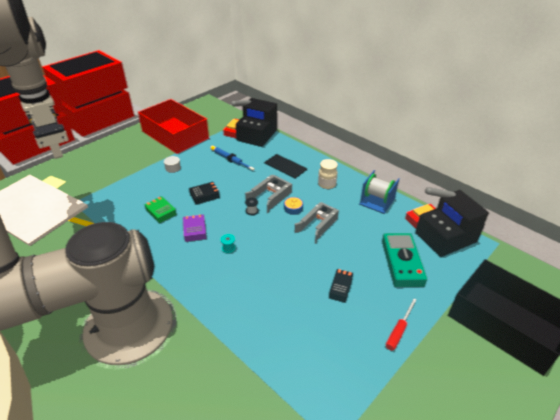

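Emit:
{"method": "arm_command", "body": {
  "deltas": [
    [0,0,0,-7],
    [0,-0.02,0,-7.1],
    [0.035,-0.02,-0.035,0],
    [0.035,-0.02,-0.035,0],
    [0.035,-0.02,-0.035,0]
  ]
}}

```text
time: 1.8
tool_pos: [226.7, 409.8, 311.6]
tcp_rot: [-1.571, -0.0, 0.002]
contact_force: [0.4, 0.3, 0.2]
grip_width: 91.7
```

Emit:
{"method": "arm_command", "body": {
  "deltas": [
    [0.035,-0.01,-0.035,0],
    [0.035,-0.01,-0.035,0],
    [0.035,0,-0.035,0],
    [0.035,0,-0.035,0],
    [0.035,0,-0.035,0]
  ]
}}

```text
time: 2.3
tool_pos: [401.6, 235.0, 331.1]
tcp_rot: [-1.57, -0.001, 0.0]
contact_force: [0.6, 0.3, 0.3]
grip_width: 91.7
```

Emit:
{"method": "arm_command", "body": {
  "deltas": [
    [0.035,0,-0.035,0],
    [0.035,0,-0.035,0],
    [0,0,0,0],
    [0,0,0,0]
  ]
}}

```text
time: 2.7
tool_pos: [470.8, 166.0, 330.3]
tcp_rot: [-1.57, 0.001, -0.002]
contact_force: [0.1, -0.5, 0.2]
grip_width: 91.9
```

```bash
python3 - <<'E'
from h import *
o=bot.get_obs();print(o['time'],o['tool_pos'].round(1),o['tcp_rot'].round(3))
p=cam('wrist');save(p,'w1.png');print(p['c2w'].round(2))
for n in ['reel','pack_wide','bay_wide','bay_narrow','pack_narrow','tin']:
    print(n,[(round(d['confidence'],2),w(p,d['xyz']).round(),proj(p,w(p,d['xyz'])).round()) for d in vision.find_in(p,n)[:3]])
import pickle;pickle.dump({k:np.array(p[k]) for k in('c2w','camera_matrix')},open('w1.pkl','wb'))
E
```

```text
2.7 [470.8 166.  330.3] [-1.57e+00  1.00e-03 -2.00e-03]
[[ 0.0000e+00  9.6000e-01  2.7000e-01  3.9829e+02]
 [ 1.0000e+00 -0.0000e+00 -0.0000e+00  1.6763e+02]
 [-0.0000e+00  2.7000e-01 -9.6000e-01  4.8024e+02]
 [ 0.0000e+00  0.0000e+00  0.0000e+00  1.0000e+00]]
reel [(0.77, array([349.,  29.,  37.]), array([185.,  86.])), (0.64, array([509.,  99.,  42.]), array([239., 197.]))]
pack_wide [(0.95, array([302., 295.,  22.]), array([374.,  50.])), (0.8, array([327., 149.,  26.]), array([270.,  70.])), (0.65, array([448., 267.,  27.]), array([349., 156.]))]
bay_wide [(0.91, array([601., 109.,  40.]), array([247., 252.])), (0.19, array([ 477., -270.,   13.]), array([  9., 173.]))]
bay_narrow [(0.67, array([568., -79.,  23.]), array([134., 229.]))]
pack_narrow [(0.71, array([ 484., -268.,   13.]), array([ 12., 178.])), (0.66, array([567., -79.,  24.]), array([134., 228.]))]
tin [(0.43, array([608.,  40.,  12.]), array([209., 248.])), (0.27, array([473., 465.,  36.]), array([480., 172.]))]
```

View pics/w1.png

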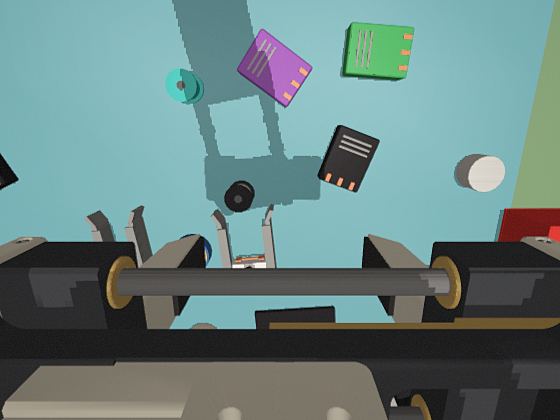

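```bash
cat >> h.py <<'E'
def rect(p,m,z,big=True):
    """min-area rectangle of a mask mapped onto plane z: centre, sizes, yaw of long axis (deg)"""
    c=max(cv2.findContours(m.astype(np.uint8),cv2.RETR_EXTERNAL,cv2.CHAIN_APPROX_NONE)[0],key=cv2.contourArea)[:,0]
    q=np.array([ray(p,x,z)[:2] for x in c],np.float32); (cx,cy),(a,b),t=cv2.minAreaRect(q)
    if a<b: a,b,t=b,a,t+90
    return np.round([cx,cy,a,b,(t+90)%180-90],1)
E
python3 - <<'E'
from h import *
p=cam('wrist')
for n,z in [('pack_wide',28),('reel',40),('bay_wide',36),('bay_narrow',36)]:
    for d in vision.regions_of(p,n)[:3]: print(n,round(d['confidence'],2),rect(p,d['mask'],z))
for uv in [(219,212),(270,208),(228,268),(270,268),(217,222),(274,218),(238,193),(97,213),(138,208)]: print(uv,ray(p,uv,36).round(1))
E
```

```text
pack_wide 0.9 [305.3 298.2  91.6  71.2  85.6]
pack_wide 0.89 [453.8 264.5  86.8  69.9 -20.5]
pack_wide 0.69 [326.6 154.6  87.5  66.4  55.2]
reel 0.95 [350.3  29.7  51.7  43.7  83.9]
reel 0.63 [509.8 100.3  52.2  42.4 -45.7]
bay_wide 0.56 [578.4 103.2 107.1  99.    1.6]
bay_narrow 0.89 [577.2 -68.7 101.1  37.1   4.4]
(219, 212) [535.3  67.6  36. ]
(270, 208) [528.5 148.2  36. ]
(228, 268) [633.   77.1  36. ]
(270, 268) [632.8 147.1  36. ]
(217, 222) [552.   63.5  36. ]
(274, 218) [545.1 154.3  36. ]
(238, 193) [504.4  98.8  36. ]
(97, 213) [ 537.4 -125.1   36. ]
(138, 208) [529.  -59.3  36. ]
```

Emit:
{"method": "arm_command", "body": {
  "deltas": [
    [0.012,0.03,-0.028,0],
    [0.012,0.04,-0.028,0],
    [0.011,0.045,-0.012,0],
    [0,0.045,0,0],
    [0,0.045,0,0]
  ]
}}

```text
time: 3.8
tool_pos: [505.7, 98.2, 124.4]
tcp_rot: [-1.571, -0.001, -0.001]
contact_force: [1.0, 0.7, 0.2]
grip_width: 91.8
```

Emit:
{"method": "arm_command", "body": {
  "deltas": [
    [0,0.035,0,0],
    [0,0.005,0,0],
    [0,0,0,0]
  ]
}}

```text
time: 4.1
tool_pos: [505.4, 98.9, 85.8]
tcp_rot: [-1.571, 0.001, 0.0]
contact_force: [-0.3, 0.1, 1.1]
grip_width: 91.6
```

```bash
python3 - <<'E'
from h import *
o=bot.get_obs();print(o['time'],o['tool_pos'].round(1),o['tcp_rot'].round(3))
p=cam('wrist');save(p,'w2.png')
print([(round(d['confidence'],2),w(p,d['xyz']).round(1),proj(p,w(p,d['xyz'])).round()) for d in vision.find_in(p,'reel')[:3]])
for d in vision.regions_of(p,'reel')[:3]: print(round(d['confidence'],2),rect(p,d['mask'],40))
E
```

```text
4.1 [505.4  98.9  85.8] [-1.571e+00  1.000e-03  0.000e+00]
[(0.76, array([510.4,  95.7,  42.1]), array([277., 236.])), (0.66, array([367.3,  28.5,  10.4]), array([177.,  21.]))]
0.88 [373.   33.1  43.9  15.4 -90. ]
0.61 [508.3  98.7  53.1  43.9 -19. ]
```

View pics/w2.png

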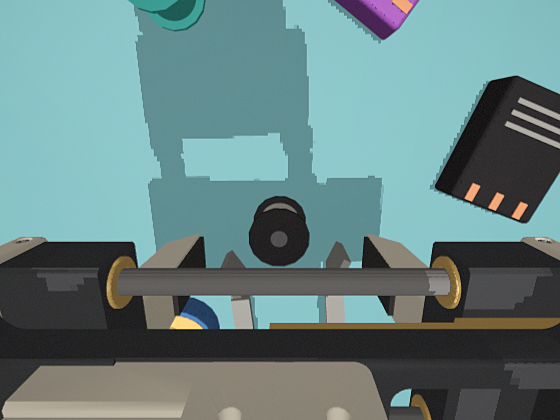

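Emit:
{"method": "arm_command", "body": {
  "deltas": [
    [0.003,0.035,-0.001,0],
    [0,0.03,0,0],
    [0,0.006,0,0],
    [0,0,0,0]
  ]
}}

```text
time: 4.65
tool_pos: [508.7, 97.9, 15.6]
tcp_rot: [-1.571, -0.0, 0.0]
contact_force: [0.5, 1.2, 0.1]
grip_width: 91.4
```

Emit:
{"method": "arm_command", "body": {
  "deltas": [
    [0,0,0,0],
    [0,0,0,0],
    [0,0,0,0],
    [0,0,0,0],
    [0,0,0,0]
  ],
  "claw": 255
}}

```text
time: 5.15
tool_pos: [508.6, 97.9, 15.3]
tcp_rot: [-1.571, -0.001, 0.0]
contact_force: [-0.4, 0.3, -0.3]
grip_width: 56.6
```

Emit:
{"method": "arm_command", "body": {
  "deltas": [
    [0,0,0,0],
    [0,0,0,0],
    [0,0,0,0],
    [0,0,0,0]
  ]
}}

```text
time: 5.55
tool_pos: [508.5, 97.7, 15.0]
tcp_rot: [-1.571, -0.0, 0.0]
contact_force: [-0.6, -1.0, 2.5]
grip_width: 43.4
```

Emit:
{"method": "arm_command", "body": {
  "deltas": [
    [0,-0.015,0,0],
    [0,-0.02,0,0],
    [-0.01,-0.02,-0.01,0],
    [-0.02,-0.01,-0.025,0],
    [-0.02,0,-0.035,0]
  ]
}}

```text
time: 6.05
tool_pos: [458.7, 28.1, 81.0]
tcp_rot: [-1.571, -0.003, 0.003]
contact_force: [1.4, -1.0, -1.6]
grip_width: 43.9
```

Emit:
{"method": "arm_command", "body": {
  "deltas": [
    [-0.02,0,-0.035,0],
    [-0.02,0,-0.04,0],
    [-0.02,0,-0.04,0],
    [-0.02,0.01,-0.04,0],
    [-0.012,0.015,-0.03,0]
  ]
}}

```text
time: 6.55
tool_pos: [365.6, -159.0, 55.1]
tcp_rot: [-1.572, -0.001, -0.001]
contact_force: [0.9, -0.1, -0.7]
grip_width: 43.4
```

Emit:
{"method": "arm_command", "body": {
  "deltas": [
    [0,0.02,-0.013,0],
    [0,0.015,0,0],
    [0,0.006,0,0],
    [0,0,0,0]
  ]
}}

```text
time: 6.95
tool_pos: [366.4, -170.1, 13.8]
tcp_rot: [-1.57, 0.001, 0.0]
contact_force: [-0.6, -0.8, -2.3]
grip_width: 43.3
```

Emit:
{"method": "arm_command", "body": {
  "deltas": [
    [0,0,0,0],
    [0,0,0,0],
    [0,0,0,0],
    [0,0,0,0],
    [0,0,0,0]
  ],
  "claw": 0
}}

```text
time: 7.45
tool_pos: [366.6, -170.1, 14.0]
tcp_rot: [-1.571, -0.0, 0.0]
contact_force: [0.2, -0.0, -0.4]
grip_width: 78.9
```

Emit:
{"method": "arm_command", "body": {
  "deltas": [
    [0,0,0,0],
    [0,-0.03,0,0],
    [0,-0.045,0,0],
    [0.01,-0.045,0.02,0],
    [0.02,-0.045,0.03,0]
  ]
}}

```text
time: 7.95
tool_pos: [393.5, -124.3, 174.9]
tcp_rot: [-1.571, -0.001, -0.002]
contact_force: [0.8, -0.4, -0.8]
grip_width: 91.9
```

Emit:
{"method": "arm_command", "body": {
  "deltas": [
    [0.03,-0.045,0.035,0],
    [0.035,-0.03,0.035,0],
    [0.035,0,0.035,0],
    [0.035,0,0.035,0],
    [0.035,0,0.035,0]
  ]
}}

```text
time: 8.45
tool_pos: [553.3, 39.9, 233.9]
tcp_rot: [-1.571, -0.001, 0.0]
contact_force: [0.4, -1.3, -0.9]
grip_width: 92.0
```

Emit:
{"method": "arm_command", "body": {
  "deltas": [
    [0.025,0,0.035,0],
    [0.02,0,0.03,0],
    [0,0,0,0],
    [0,0,0,0]
  ]
}}

```text
time: 8.85
tool_pos: [596.9, 103.6, 232.8]
tcp_rot: [-1.571, 0.001, 0.002]
contact_force: [1.0, -0.5, 0.9]
grip_width: 91.7
```

```bash
python3 - <<'E'
from h import *
o=bot.get_obs();print(o['time'],o['tool_pos'].round(1),o['tcp_rot'].round(3))
p=cam('wrist');save(p,'w3.png')
for n in ['reel','bay_wide','bay_narrow','tin','contact_wide']:
    print(n,[(round(d['confidence'],2),w(p,d['xyz']).round(),proj(p,w(p,d['xyz'])).round()) for d in vision.find_in(p,n)[:3]])
import pickle;pickle.dump({k:np.array(p[k]) for k in('c2w','camera_matrix')},open('w3.pkl','wb'))
E
```

```text
8.85 [596.9 103.6 232.8] [-1.571e+00  1.000e-03  2.000e-03]
reel []
bay_wide [(0.77, array([630., 113.,  39.]), array([290., 212.]))]
bay_narrow [(0.67, array([607., -94.,  31.]), array([121., 191.]))]
tin [(0.79, array([617.,  14.,  23.]), array([211., 198.])), (0.32, array([456., 267.,  28.]), array([431.,  57.]))]
contact_wide [(0.56, array([626., 107.,  13.]), array([285., 203.])), (0.37, array([774.,  24.,  44.]), array([222., 316.]))]
```

View pics/w3.png

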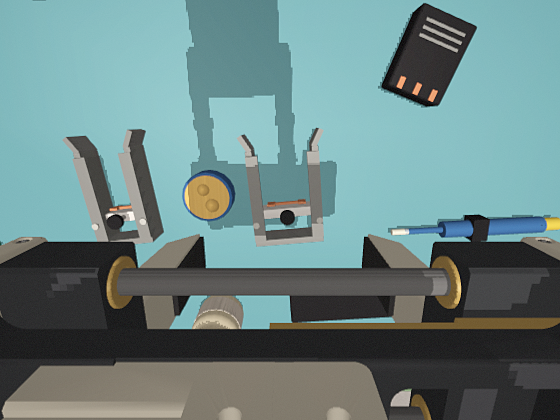

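```bash
python3 - <<'E'
import cv2
i=cv2.imread('pics/w3.png')[115:255,55:345]
cv2.imwrite('pics/c3.png',cv2.resize(i,None,fx=2.75,fy=2.75,interpolation=cv2.INTER_CUBIC))
E
```

```text
(no output)
```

View pics/c3.png

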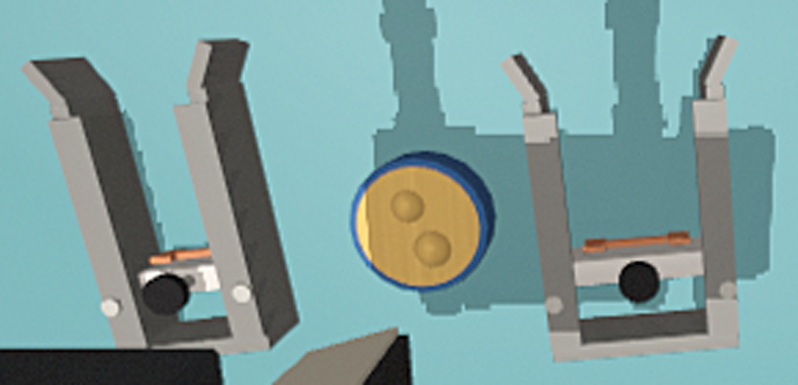

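```bash
python3 - <<'E'
from h import *
import pickle
p=pickle.load(open('w3.pkl','rb'))
f=lambda c,z=39:ray(p,(c[0]/2.75+55,c[1]/2.75+115),z)[:2]
W=dict(lo=(525,115),li=(553,112),ri=(694,101),ro=(727,98),bl=(553,360),br=(738,347))
N=dict(lo=(50,121),li=(77,117),ri=(176,105),ro=(203,101),bl=(118,348),br=(270,347))
for n,d in(('W',W),('N',N)):
    q={k:f(v) for k,v in d.items()}
    for k in q:print(n,k,q[k].round(1))
    m=(q['lo']+q['ro'])/2; s=q['ro']-q['lo']
    print('mouth',m.round(1),'width',np.hypot(*s).round(1),'yaw from mouth',np.degrees(np.arctan2(s[1],s[0])).round(1)-90,
     'sides',[np.degrees(np.arctan2(*(q[b]-q[a])[::-1])).round(1) for a,b in(('lo','bl'),('ro','br'))])
W2=[f((585,246),20),f((688,238),20)];N2=[f((150,260),20),f((210,253),20)]
print(W2,N2)
p=cam('wrist')
for d in vision.regions_of(p,'pack_wide')[:3]: print(d['confidence'],rect(p,d['mask'],28))
E
```

```text
W lo [563.6  61.5]
W li [562.3  73.3]
W ri [557.6 132.5]
W ro [556.4 146.3]
W bl [675.   70.8]
W br [668.4 155.2]
mouth [560.  103.9] width 85.1 yaw from mouth 4.900000000000006 sides [np.float64(4.7), np.float64(4.5)]
N lo [ 566.5 -139. ]
N li [ 564.8 -127.3]
N ri [559.7 -84.8]
N ro [558.  -73.2]
N bl [ 669.6 -127.5]
N br [668.9 -58.1]
mouth [ 562.3 -106.1] width 66.3 yaw from mouth 7.400000000000006 sides [np.float64(6.4), np.float64(7.8)]
[array([626.12786179,  85.02713068]), array([622.17889295, 132.74464554])] [array([ 633.3545216 , -118.02771213]), array([629.89226636, -89.55636629])]
0.66 [456.2 262.8  92.1  71.  -20.5]
```

Emit:
{"method": "arm_command", "body": {
  "deltas": [
    [-0.031,0,0.033,0],
    [-0.031,0,0.033,0],
    [-0.031,0.01,0.033,0],
    [-0.031,0.02,0.033,0],
    [-0.032,0.02,0.033,0]
  ]
}}

```text
time: 9.75
tool_pos: [440.3, 268.9, 183.7]
tcp_rot: [-1.57, -0.002, -0.001]
contact_force: [1.5, 0.8, -0.7]
grip_width: 91.9
```

Emit:
{"method": "arm_command", "body": {
  "deltas": [
    [0,0.04,0,6.8],
    [0,0.035,0,6.8],
    [0,0.02,0,6.9],
    [0,0,0,0],
    [0,0,0,0]
  ]
}}

```text
time: 10.25
tool_pos: [441.7, 268.0, 89.3]
tcp_rot: [-1.57, -0.0, -0.355]
contact_force: [0.1, 0.4, 0.2]
grip_width: 91.4
```

```bash
python3 - <<'E'
from h import *
o=bot.get_obs();print(o['time'],o['tool_pos'].round(1),o['tcp_rot'].round(3))
p=cam('wrist');save(p,'w4.png')
T=R.from_euler('xyz',o['tcp_rot']).as_matrix()
for d in vision.regions_of(p,'pack_wide')[:3]: print(d['confidence'],rect(p,d['mask'],28),rect(p,d['mask'],0))
for d in vision.find_in(p,'pack_wide')[:3]: print(d['confidence'],w(p,d['xyz']).round(1),(T.T@(w(p,d['xyz'])-o['tool_pos'])).round(1))
E
```

```text
10.25 [441.7 268.   89.3] [-1.57  -0.    -0.355]
0.8 [328.8 160.   96.2  66.9  55.5] [322.8 142.2 108.9  75.7  55.5]
0.78 [313.3 299.9  87.3  54.   85.5] [305.3 300.6  98.8  61.2  85.5]
0.65 [443.6 271.4  74.2  66.6 -20.3] [452.9 268.3  84.1  75.4 -20.3]
0.96 [441.2 274.1  30.5] [-2.6 58.7  5.5]
0.7 [318.5 292.6  24.5] [-124.1   64.7  -19.8]
0.67 [327.9 155.1  26.2] [ -67.6   63.  -145.5]
```

View pics/w4.png

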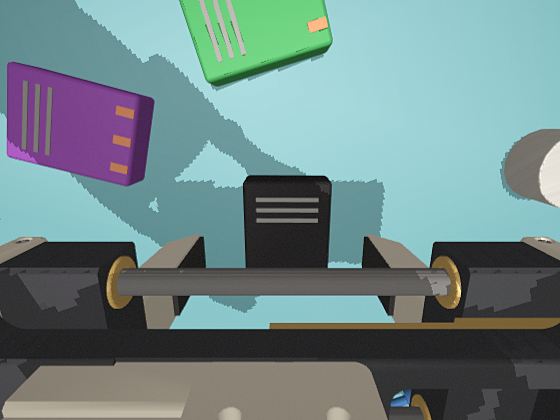

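Emit:
{"method": "arm_command", "body": {
  "deltas": [
    [0,0.035,0.003,0],
    [0,0.03,0,0],
    [0,0.012,0,0],
    [0,0,0,0]
  ]
}}

```text
time: 10.8
tool_pos: [441.9, 270.6, 11.1]
tcp_rot: [-1.572, 0.001, -0.357]
contact_force: [-0.2, -1.1, -0.4]
grip_width: 91.5
```

Emit:
{"method": "arm_command", "body": {
  "deltas": [
    [0,0,0,0],
    [0,0,0,0],
    [0,0,0,0],
    [0,0,0,0],
    [0,0,0,0]
  ],
  "claw": 255
}}

```text
time: 11.3
tool_pos: [442.7, 271.0, 12.5]
tcp_rot: [-1.57, -0.001, -0.357]
contact_force: [-0.3, -0.9, 6.2]
grip_width: 65.7
```

Emit:
{"method": "arm_command", "body": {
  "deltas": [
    [0,-0.02,0,0],
    [0,-0.02,0,-8.4],
    [0,0,0,-8.4],
    [0,0,0,-8.3],
    [0.003,0,-0.03,0]
  ]
}}

```text
time: 11.8
tool_pos: [447.4, 243.0, 51.7]
tcp_rot: [-1.57, -0.001, 0.088]
contact_force: [1.3, -1.0, -3.6]
grip_width: 65.6
```

Emit:
{"method": "arm_command", "body": {
  "deltas": [
    [0.003,0,-0.04,0],
    [0.003,0,-0.04,0],
    [0.003,0,-0.04,0],
    [0.002,0.01,-0.026,0],
    [0,0.01,0,0]
  ]
}}

```text
time: 12.3
tool_pos: [471.1, 93.8, 31.5]
tcp_rot: [-1.571, -0.001, 0.077]
contact_force: [-1.3, 0.7, -3.0]
grip_width: 66.0
```

```bash
python3 - <<'E'
from h import *
o=bot.get_obs();print(o['time'],o['tool_pos'].round(1),o['tcp_rot'].round(3),o['grip_width'])
p=cam('wrist');save(p,'w5.png')
E
```

```text
12.3 [471.1  93.8  31.5] [-1.571e+00 -1.000e-03  7.700e-02] 65.9796056147175
```

View pics/w5.png

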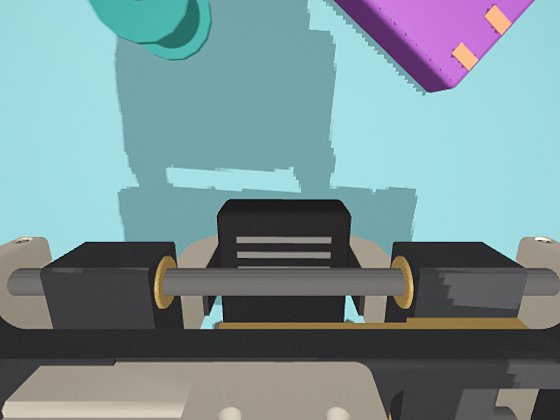

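Emit:
{"method": "arm_command", "body": {
  "deltas": [
    [0,0.012,0.003,0.2],
    [0,0.006,0,0],
    [0,0,0,0]
  ]
}}

```text
time: 12.65
tool_pos: [469.6, 100.7, 12.9]
tcp_rot: [-1.571, 0.001, 0.079]
contact_force: [0.2, -0.0, -2.6]
grip_width: 66.1
```

Emit:
{"method": "arm_command", "body": {
  "deltas": [
    [0.012,0,0,0],
    [0.012,0,0,0],
    [0.008,0,0,0],
    [0.006,0,0,0],
    [0,0,0,0]
  ]
}}

```text
time: 13.15
tool_pos: [495.4, 101.0, 11.3]
tcp_rot: [-1.573, 0.029, 0.08]
contact_force: [-30.2, -15.4, 15.8]
grip_width: 65.5
```

Emit:
{"method": "arm_command", "body": {
  "deltas": [
    [-0.015,0,0,0],
    [-0.01,0,-0.002,0],
    [0,0,-0.002,0],
    [0,0,0,0]
  ]
}}

```text
time: 13.55
tool_pos: [484.4, 96.8, 13.9]
tcp_rot: [-1.571, -0.002, 0.078]
contact_force: [0.6, -0.2, -2.9]
grip_width: 65.6
```

```bash
python3 - <<'E'
from h import *
o=bot.get_obs();print(o['time'],o['tool_pos'].round(1),o['tcp_rot'].round(3),o['grip_width'],o['contact_force'].round(1))
p=cam('top');i=p['img'];cv2.imwrite('pics/t5.png',cv2.resize(cv2.cvtColor(i[150:270,180:360],cv2.COLOR_RGB2BGR),None,fx=4,fy=4,interpolation=cv2.INTER_CUBIC))
u=np.array([.9966,.082]);n=np.array([-.082,.9966]);d=o['tool_pos'][:2]-[560,104];print('s',d@u,'lat',d@n)
E
```

```text
13.55 [484.4  96.8  13.9] [-1.571 -0.002  0.078] 65.58513378349744 [ 0.6 -0.2 -2.9]
s -75.95101122222144 lat -0.9720070323174056
```

Emit:
{"method": "arm_command", "body": {
  "deltas": [
    [0.006,0.001,0,0],
    [0.006,0,0,0],
    [0.004,0,0,0],
    [0,0,0,0]
  ]
}}

```text
time: 14.0
tool_pos: [500.5, 97.9, 12.6]
tcp_rot: [-1.571, -0.001, 0.077]
contact_force: [-0.0, 0.0, -4.4]
grip_width: 65.8
```

Emit:
{"method": "arm_command", "body": {
  "deltas": [
    [0.006,0,0,0],
    [0.006,0,0,0],
    [0,0,0,0]
  ]
}}

```text
time: 14.3
tool_pos: [512.6, 98.8, 12.8]
tcp_rot: [-1.571, -0.002, 0.077]
contact_force: [-0.1, 0.9, -1.9]
grip_width: 66.0
```

Emit:
{"method": "arm_command", "body": {
  "deltas": [
    [0.006,0,0,0],
    [0.006,0,0,0],
    [0,0,0,0]
  ]
}}

```text
time: 14.6
tool_pos: [523.2, 99.7, 12.4]
tcp_rot: [-1.571, 0.001, 0.077]
contact_force: [-2.7, -0.6, -1.5]
grip_width: 65.7
```

Emit:
{"method": "arm_command", "body": {
  "deltas": [
    [0,0,0,0],
    [0,0,0,0],
    [0,0,0,0],
    [0,0,0,0]
  ],
  "claw": 0
}}

```text
time: 15.0
tool_pos: [524.2, 99.8, 13.1]
tcp_rot: [-1.57, -0.002, 0.077]
contact_force: [0.3, -0.5, 0.5]
grip_width: 90.4
```

Emit:
{"method": "arm_command", "body": {
  "deltas": [
    [0,-0.025,0,0],
    [0,-0.03,0,0],
    [-0.03,-0.015,0,0],
    [-0.04,0,0,0],
    [0,0,0,0]
  ],
  "claw": 0
}}

```text
time: 15.5
tool_pos: [448.4, 94.4, 82.6]
tcp_rot: [-1.57, 0.005, 0.077]
contact_force: [0.8, -0.8, -0.4]
grip_width: 91.9
```

```bash
python3 - <<'E'
from h import *
o=bot.get_obs();print(o['time'],o['tool_pos'].round(1),o['tcp_rot'].round(3),o['grip_width'],o['contact_force'].round(1))
p=cam('wrist');save(p,'w6.png')
for d in vision.regions_of(p,'pack_wide')[:3]: print(d['confidence'],rect(p,d['mask'],28))
E
```

```text
15.5 [448.4  94.4  82.6] [-1.57   0.005  0.077] 91.86387065835152 [ 0.8 -0.8 -0.4]
0.84 [328.5 152.4  87.3  70.   55.6]
0.77 [521.9 101.1  64.9  30.5 -85.1]
0.73 [319.1 245.6  52.8  26.9  18.4]
```

View pics/w6.png

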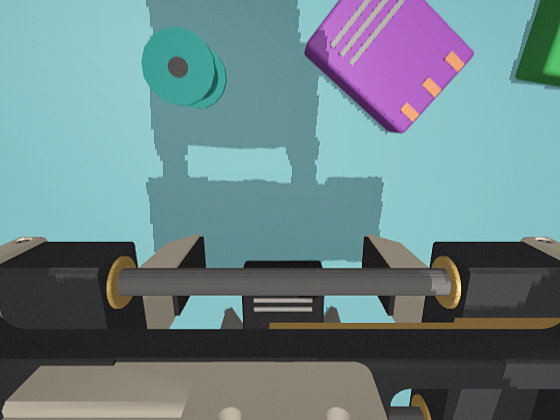

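Emit:
{"method": "arm_command", "body": {
  "deltas": [
    [0,0,0,0],
    [0,0.02,0,0],
    [0,0.025,0,0],
    [0,0.02,0,0],
    [0,0.005,0,0]
  ],
  "claw": 255
}}

```text
time: 16.1
tool_pos: [453.6, 94.3, 10.7]
tcp_rot: [-1.571, 0.002, 0.077]
contact_force: [0.2, -0.5, 0.3]
grip_width: 56.3
```

Emit:
{"method": "arm_command", "body": {
  "deltas": [
    [0,0,0,0],
    [0,0,0,0],
    [0,0,0,0],
    [0.01,0,0,0],
    [0.01,0,0,0]
  ]
}}

```text
time: 16.6
tool_pos: [474.9, 95.9, 13.4]
tcp_rot: [-1.571, -0.002, 0.077]
contact_force: [0.4, -0.3, -0.6]
grip_width: 16.5
```

Emit:
{"method": "arm_command", "body": {
  "deltas": [
    [0.01,0,0,0],
    [0.006,0,0,0],
    [0.006,0,0,0],
    [0.006,0,0,0],
    [0.006,0,0,0]
  ]
}}

```text
time: 17.1
tool_pos: [504.5, 99.3, 12.0]
tcp_rot: [-1.57, 0.008, 0.078]
contact_force: [-10.7, 4.9, 6.6]
grip_width: 0.4
```

Emit:
{"method": "arm_command", "body": {
  "deltas": [
    [0,0,0,0],
    [0,0,0,0]
  ]
}}

```text
time: 17.3
tool_pos: [506.9, 98.7, 12.2]
tcp_rot: [-1.57, 0.002, 0.077]
contact_force: [-4.3, 2.2, -1.4]
grip_width: 0.7
```

Emit:
{"method": "arm_command", "body": {
  "deltas": [
    [0.005,0,0,0],
    [0.005,0,0,0],
    [0.004,0,0,0],
    [0,0,0,0]
  ]
}}

```text
time: 17.7
tool_pos: [522.5, 99.4, 12.7]
tcp_rot: [-1.571, -0.002, 0.077]
contact_force: [0.4, -0.3, -0.2]
grip_width: 0.3
```

Emit:
{"method": "arm_command", "body": {
  "deltas": [
    [0.003,0,0,0],
    [0.003,0,0,0],
    [0.002,0,0,0],
    [0,0,0,0]
  ]
}}

```text
time: 18.1
tool_pos: [529.1, 100.1, 12.7]
tcp_rot: [-1.571, 0.001, 0.077]
contact_force: [-3.7, 1.3, 1.9]
grip_width: 0.4
```

Emit:
{"method": "arm_command", "body": {
  "deltas": [
    [0.002,0,0,0],
    [0.002,0,0,0],
    [0,0,0,0]
  ]
}}

```text
time: 18.4
tool_pos: [529.6, 100.2, 12.5]
tcp_rot: [-1.571, 0.008, 0.078]
contact_force: [-14.9, -1.3, 12.7]
grip_width: 0.3
```

Emit:
{"method": "arm_command", "body": {
  "deltas": [
    [0.002,0,0,0],
    [0,0,0,0],
    [0,0,0,0]
  ]
}}

```text
time: 18.7
tool_pos: [529.7, 100.2, 12.5]
tcp_rot: [-1.571, 0.012, 0.078]
contact_force: [-21.0, -2.5, 16.7]
grip_width: 0.3
```

Emit:
{"method": "arm_command", "body": {
  "deltas": [
    [0,0,0,0],
    [0,0,0,0],
    [0,0,0,0],
    [0,0,0,0],
    [0,0,0,0]
  ]
}}

```text
time: 19.2
tool_pos: [529.7, 100.2, 12.5]
tcp_rot: [-1.571, 0.012, 0.078]
contact_force: [-21.4, -1.6, 16.3]
grip_width: 0.2
```

Emit:
{"method": "arm_command", "body": {
  "deltas": [
    [-0.01,0,0,0],
    [-0.02,0,0,0],
    [-0.01,-0.03,0,0],
    [0,-0.045,0,0],
    [0.02,-0.045,0,0]
  ]
}}

```text
time: 19.7
tool_pos: [513.9, 98.8, 133.8]
tcp_rot: [-1.571, 0.002, 0.077]
contact_force: [1.6, -1.2, -0.1]
grip_width: 0.7
```

Emit:
{"method": "arm_command", "body": {
  "deltas": [
    [0.03,-0.035,0,0],
    [0.04,-0.02,0,0],
    [0.03,-0.01,0,0],
    [0,0,0,0],
    [0,0,0,0]
  ],
  "claw": 0
}}

```text
time: 20.2
tool_pos: [615.4, 106.5, 197.1]
tcp_rot: [-1.571, -0.001, 0.077]
contact_force: [-0.5, 0.6, 0.2]
grip_width: 35.4
```

```bash
python3 - <<'E'
from h import *
o=bot.get_obs();print(o['time'],o['tool_pos'].round(1),o['tcp_rot'].round(3),o['grip_width'],o['contact_force'].round(1))
p=cam('wrist');save(p,'w7.png')
import pickle;pickle.dump({k:np.array(p[k]) for k in('c2w','camera_matrix')},open('w7.pkl','wb'))
for d in vision.regions_of(p,'pack_wide')[:3]: print(d['confidence'],rect(p,d['mask'],28))
i=cv2.imread('pics/w7.png')[60:260,60:360]; cv2.imwrite('pics/c7.png',cv2.resize(i,None,fx=2.6,fy=2.6,interpolation=cv2.INTER_CUBIC))
E
```

```text
20.2 [615.4 106.5 197.1] [-1.571e+00 -1.000e-03  7.700e-02] 35.42053679086666 [-0.5  0.6  0.2]
0.64 [584.7 103.1  86.6  65.2   5. ]
```

View pics/c7.png

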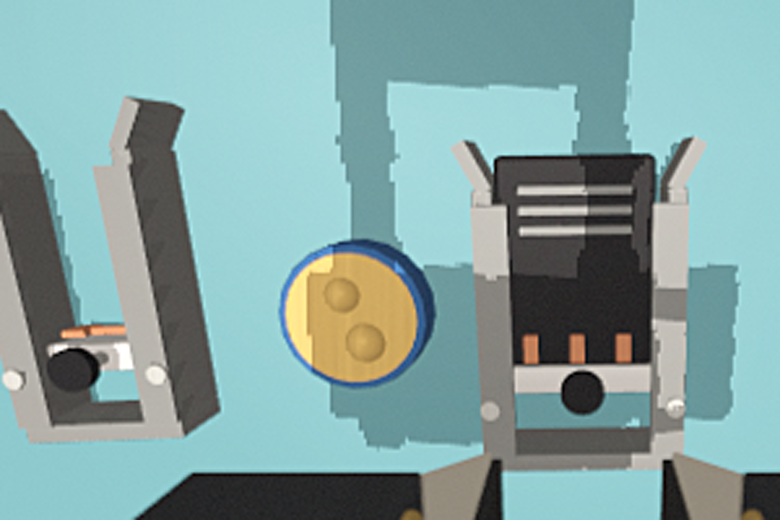

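Emit:
{"method": "arm_command", "body": {
  "deltas": [
    [-0.0206,0,-0.0395,0],
    [-0.0206,0,-0.0395,0],
    [-0.0206,0,-0.0395,0],
    [-0.0206,0,-0.0395,0],
    [-0.0206,0,-0.0395,0]
  ],
  "claw": 0
}}

```text
time: 20.8
tool_pos: [525.7, -99.1, 197.4]
tcp_rot: [-1.571, 0.0, 0.077]
contact_force: [0.5, -0.2, 0.7]
grip_width: 83.6
```

Emit:
{"method": "arm_command", "body": {
  "deltas": [
    [-0.0206,0,-0.0395,0],
    [-0.0206,0,-0.0395,0],
    [-0.0206,0,-0.0395,0],
    [-0.0206,0,-0.0395,0],
    [-0.0206,0,-0.0395,0]
  ]
}}

```text
time: 21.3
tool_pos: [438.4, -303.7, 197.4]
tcp_rot: [-1.57, 0.0, 0.077]
contact_force: [0.7, 0.3, -0.3]
grip_width: 91.9
```

Emit:
{"method": "arm_command", "body": {
  "deltas": [
    [0,0,0,-8],
    [0,0,0,-8],
    [0,0,0,-7],
    [0,0,0,0],
    [0,0,0,0]
  ]
}}

```text
time: 21.8
tool_pos: [439.6, -302.5, 197.5]
tcp_rot: [-1.57, 0.0, 0.475]
contact_force: [-0.6, -0.2, 0.2]
grip_width: 91.9
```

```bash
python3 - <<'E'
from h import *
o=bot.get_obs();print(o['time'],o['tool_pos'].round(1),o['tcp_rot'].round(3),o['grip_width'],o['contact_force'].round(1))
p=cam('wrist');save(p,'w8.png')
for q in (p,cam('top')):
  for d in vision.regions_of(q,'pack_narrow')[:3]: print(round(d['confidence'],2),rect(q,d['mask'],28))
  for d in vision.find_in(q,'pack_narrow')[:3]: print(round(d['confidence'],2),w(q,d['xyz']).round(1))
for d in vision.find_in(p,'reel')[:3]: print('reel',round(d['confidence'],2),w(p,d['xyz']).round(1))
E
```

```text
21.8 [ 439.6 -302.5  197.5] [-1.57   0.     0.475] 91.86082118866324 [-0.6 -0.2  0.2]
0.55 [ 457.2 -308.1   89.8   47.5   24.5]
0.58 [ 456.1 -305.1   23.9]
0.86 [ 470.  -307.9   31.5]
reel 0.61 [ 370.6 -173.2   40.3]
reel 0.6 [341.3  11.3   3.4]
```

View pics/w8.png

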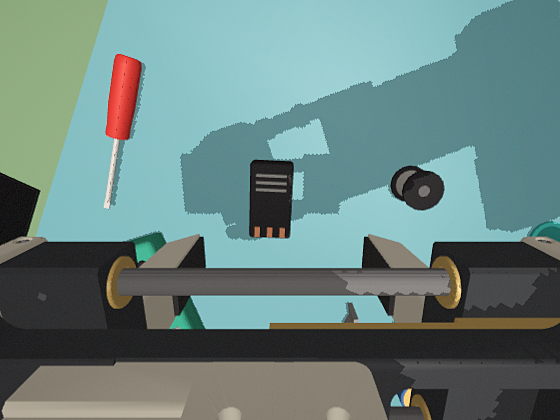

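Emit:
{"method": "arm_command", "body": {
  "deltas": [
    [-0.002,0.03,-0.012,0],
    [0,0.045,0,2.7],
    [0,0.045,0,0],
    [0,0.04,0,0],
    [0,0.02,0,0]
  ]
}}

```text
time: 22.65
tool_pos: [442.4, -313.1, 14.2]
tcp_rot: [-1.566, 0.002, 0.431]
contact_force: [0.5, 0.2, -0.2]
grip_width: 92.0
```

Emit:
{"method": "arm_command", "body": {
  "deltas": [
    [0,0.005,0,0],
    [0,0,0,0]
  ]
}}

```text
time: 22.85
tool_pos: [443.9, -314.5, 12.3]
tcp_rot: [-1.57, 0.0, 0.431]
contact_force: [0.8, -0.1, 0.0]
grip_width: 92.0
```

Emit:
{"method": "arm_command", "body": {
  "deltas": [
    [0,0,0,0],
    [0,0,0,0],
    [0,0,0,0],
    [0,0,0,0],
    [0,0,0,0]
  ],
  "claw": 255
}}

```text
time: 23.35
tool_pos: [444.0, -314.7, 13.0]
tcp_rot: [-1.571, -0.0, 0.431]
contact_force: [0.9, 0.0, -0.1]
grip_width: 56.3
```

Emit:
{"method": "arm_command", "body": {
  "deltas": [
    [0,0,0,0],
    [0,0,0,0],
    [0,0,0,0],
    [0,0,0,0]
  ]
}}

```text
time: 23.75
tool_pos: [444.0, -314.7, 12.8]
tcp_rot: [-1.571, -0.0, 0.431]
contact_force: [-0.8, -1.2, 3.4]
grip_width: 47.8
```

Emit:
{"method": "arm_command", "body": {
  "deltas": [
    [0,-0.02,0,0],
    [0,-0.02,0,5.8],
    [0,0,0,5.8],
    [0,0,0,5.8],
    [0.014,0,0.035,0]
  ]
}}

```text
time: 24.25
tool_pos: [453.1, -280.8, 52.4]
tcp_rot: [-1.573, -0.001, 0.121]
contact_force: [0.1, 0.7, -3.1]
grip_width: 47.4
```

Emit:
{"method": "arm_command", "body": {
  "deltas": [
    [0.014,0,0.04,0],
    [0.014,0,0.04,0],
    [0.012,0,0.04,0],
    [0,0.015,0.037,0],
    [0,0.01,0,0]
  ]
}}

```text
time: 24.75
tool_pos: [470.8, -112.6, 26.4]
tcp_rot: [-1.568, 0.004, 0.132]
contact_force: [-0.3, -0.1, -3.0]
grip_width: 47.8
```

Emit:
{"method": "arm_command", "body": {
  "deltas": [
    [0,0.008,0,0],
    [0,0.006,0,0],
    [0,0,0,0],
    [0,0,0,0]
  ]
}}

```text
time: 25.15
tool_pos: [473.1, -118.3, 13.4]
tcp_rot: [-1.571, -0.0, 0.126]
contact_force: [0.2, 0.5, -1.9]
grip_width: 47.9
```

```bash
cat >> h.py <<'E'
def bay(m=(562,-106),yaw=7.3):
    o=bot.get_obs();c,s=np.cos(np.radians(yaw)),np.sin(np.radians(yaw));d=o['tool_pos'][:2]-m
    print('s',round(d@[c,s],1),'lat',round(d@[-s,c],1),'yaw',np.degrees(o['tcp_rot'][2]).round(2),o['tool_pos'].round(1),o['contact_force'].round(1),o['grip_width'].round(1))
E
python3 -c "
from h import *
bay()"
```

```text
Traceback (most recent call last):
  File "h.py", line 26, in bay
    print('s',round(d@[c,s],1),'lat',round(d@[-s,c],1),'yaw',np.degrees(o['tcp_rot'][2]).round(2),o['tool_pos'].round(1),o['contact_force'].round(1),o['grip_width'].round(1))
                                                                                                                                                     ^^^^^^^^^^^^^^^^^^^^^
AttributeError: 'float' object has no attribute 'round'
```

Emit:
{"method": "arm_command", "body": {
  "deltas": [
    [0.01,0,0,0],
    [0.01,0,0,0],
    [0.006,0,0,0],
    [0,0,0,0]
  ]
}}

```text
time: 25.55
tool_pos: [500.1, -113.9, 13.7]
tcp_rot: [-1.571, -0.001, 0.128]
contact_force: [0.5, -0.2, -2.2]
grip_width: 47.8
```

Emit:
{"method": "arm_command", "body": {
  "deltas": [
    [0.005,0,0,0],
    [0.004,0,0,0],
    [0,0,0,0]
  ]
}}

```text
time: 25.85
tool_pos: [508.4, -112.7, 13.7]
tcp_rot: [-1.571, -0.001, 0.128]
contact_force: [0.7, -0.7, -3.4]
grip_width: 48.0
```

Emit:
{"method": "arm_command", "body": {
  "deltas": [
    [0.004,0,0,0],
    [0.004,0,0,0],
    [0,0,0,0]
  ]
}}

```text
time: 26.15
tool_pos: [516.5, -111.7, 13.7]
tcp_rot: [-1.571, -0.001, 0.128]
contact_force: [1.4, -1.2, -3.1]
grip_width: 47.7
```

Emit:
{"method": "arm_command", "body": {
  "deltas": [
    [0.004,0,0,0],
    [0.004,0,0,0],
    [0,0,0,0]
  ]
}}

```text
time: 26.45
tool_pos: [524.4, -110.8, 13.7]
tcp_rot: [-1.571, -0.001, 0.128]
contact_force: [1.7, -2.7, -3.2]
grip_width: 47.9
```

Emit:
{"method": "arm_command", "body": {
  "deltas": [
    [0,0.001,0,0],
    [0,0,0,0],
    [0,0,0,0],
    [0,0,0,0],
    [0,0,0,0]
  ],
  "claw": 0
}}

```text
time: 26.95
tool_pos: [523.6, -110.6, 12.7]
tcp_rot: [-1.571, -0.0, 0.128]
contact_force: [0.2, -0.2, -0.2]
grip_width: 83.2
```

Emit:
{"method": "arm_command", "body": {
  "deltas": [
    [0,-0.025,0,0],
    [0,-0.03,0,0],
    [-0.03,-0.015,0,0],
    [-0.045,0,0,0],
    [0,0,0,0]
  ]
}}

```text
time: 27.45
tool_pos: [443.3, -119.0, 82.1]
tcp_rot: [-1.567, 0.006, 0.127]
contact_force: [0.2, -1.8, 0.1]
grip_width: 91.6
```

Emit:
{"method": "arm_command", "body": {
  "deltas": [
    [0,0,0,0],
    [0,0.02,0,0],
    [0,0.025,0,0],
    [0,0.02,0,0],
    [0,0.005,0,0]
  ],
  "claw": 255
}}

```text
time: 27.95
tool_pos: [449.4, -120.0, 10.8]
tcp_rot: [-1.569, 0.002, 0.128]
contact_force: [-0.6, -0.2, -0.5]
grip_width: 56.2
```

Emit:
{"method": "arm_command", "body": {
  "deltas": [
    [0,0,0,0],
    [0,0,0,0],
    [0,0,0,0],
    [0,0,0,0],
    [0,0,0,0]
  ]
}}

```text
time: 28.45
tool_pos: [449.5, -120.4, 13.2]
tcp_rot: [-1.571, -0.001, 0.128]
contact_force: [-0.3, -0.5, -0.1]
grip_width: 16.2
```

Emit:
{"method": "arm_command", "body": {
  "deltas": [
    [0.01,0,0,0],
    [0.012,0,0,0],
    [0.008,0,0,0],
    [0.005,0,0,0],
    [0.005,0,0,0]
  ]
}}

```text
time: 28.95
tool_pos: [488.4, -115.0, 12.5]
tcp_rot: [-1.57, 0.002, 0.128]
contact_force: [-4.6, -2.3, 3.9]
grip_width: 0.3
```

Emit:
{"method": "arm_command", "body": {
  "deltas": [
    [0.005,0,0,0],
    [0.005,0,0,0],
    [0.005,0,0,0],
    [0.005,0,0,0],
    [0,0,0,0]
  ]
}}

```text
time: 29.45
tool_pos: [509.8, -112.6, 12.6]
tcp_rot: [-1.571, -0.001, 0.128]
contact_force: [0.6, 0.0, 0.0]
grip_width: 0.7
```

Emit:
{"method": "arm_command", "body": {
  "deltas": [
    [0.005,0,0,0],
    [0.005,0,0,0],
    [0.004,0,0,0],
    [0,0,0,0]
  ]
}}

```text
time: 29.85
tool_pos: [523.5, -110.8, 12.7]
tcp_rot: [-1.571, -0.001, 0.128]
contact_force: [-0.3, -0.1, 0.1]
grip_width: 0.6
```

Emit:
{"method": "arm_command", "body": {
  "deltas": [
    [0.003,0,0,0],
    [0.003,0,0,0],
    [0,0,0,0]
  ]
}}

```text
time: 30.15
tool_pos: [529.0, -110.1, 12.6]
tcp_rot: [-1.571, -0.001, 0.128]
contact_force: [-0.4, -0.1, 1.0]
grip_width: 0.5
```

Emit:
{"method": "arm_command", "body": {
  "deltas": [
    [0.002,0,0,0],
    [0.002,0,0,0],
    [0.002,0,0,0],
    [0,0,0,0]
  ]
}}

```text
time: 30.55
tool_pos: [534.8, -109.3, 12.6]
tcp_rot: [-1.571, -0.001, 0.128]
contact_force: [-3.0, -0.2, 1.7]
grip_width: 0.2
```

Emit:
{"method": "arm_command", "body": {
  "deltas": [
    [0.002,0,0,0],
    [0,0,0,0]
  ]
}}

```text
time: 30.75
tool_pos: [535.9, -109.0, 12.6]
tcp_rot: [-1.57, 0.002, 0.128]
contact_force: [-6.0, -1.7, 4.3]
grip_width: 0.4
```

Emit:
{"method": "arm_command", "body": {
  "deltas": [
    [0.002,0,0,0],
    [0,0,0,0]
  ]
}}

```text
time: 30.95
tool_pos: [535.9, -109.0, 12.6]
tcp_rot: [-1.57, 0.006, 0.128]
contact_force: [-12.7, -4.5, 10.5]
grip_width: 0.6
```

Emit:
{"method": "arm_command", "body": {
  "deltas": [
    [0.002,0,0,0],
    [0,0,0,0],
    [0,0,0,0]
  ]
}}

```text
time: 31.25
tool_pos: [535.9, -109.0, 12.7]
tcp_rot: [-1.569, 0.009, 0.128]
contact_force: [-20.6, -7.0, 14.8]
grip_width: 0.7
```

Solid stop at 21 N; hold, then retreat and check both.

Emit:
{"method": "arm_command", "body": {
  "deltas": [
    [0,0,0,0],
    [0,0,0,0],
    [0,0,0,0],
    [0,0,0,0],
    [0,0,0,0]
  ]
}}

```text
time: 31.75
tool_pos: [535.9, -108.9, 12.6]
tcp_rot: [-1.569, 0.009, 0.128]
contact_force: [-20.9, -6.9, 15.5]
grip_width: 0.4
```

Emit:
{"method": "arm_command", "body": {
  "deltas": [
    [0,0,0,0],
    [0,0,0,0]
  ]
}}

```text
time: 31.95
tool_pos: [535.9, -108.9, 12.6]
tcp_rot: [-1.569, 0.009, 0.128]
contact_force: [-20.3, -7.0, 15.3]
grip_width: 0.2
```

Emit:
{"method": "arm_command", "body": {
  "deltas": [
    [-0.01,0,0,0],
    [-0.02,0,0,0],
    [-0.01,-0.03,0,0],
    [0,-0.045,0,0],
    [0.02,-0.045,0.02,0]
  ]
}}

```text
time: 32.45
tool_pos: [516.3, -93.8, 131.2]
tcp_rot: [-1.571, 0.0, 0.125]
contact_force: [0.7, -0.6, 0.1]
grip_width: 0.5
```

Emit:
{"method": "arm_command", "body": {
  "deltas": [
    [0.03,-0.045,0.03,0],
    [0.04,-0.03,0.02,0],
    [0.03,-0.01,0.01,0],
    [0,0,0,0],
    [0,0,0,0]
  ]
}}

```text
time: 32.95
tool_pos: [601.0, -28.0, 203.5]
tcp_rot: [-1.571, -0.0, 0.129]
contact_force: [-0.1, -0.7, -0.5]
grip_width: 0.7
```

```bash
python3 - <<'E'
from h import *
o=bot.get_obs();print(o['time'],o['tool_pos'].round(1))
p=cam('wrist');save(p,'w9.png')
i=cv2.imread('pics/w9.png')[30:270]; cv2.imwrite('pics/c9.png',cv2.resize(i,None,fx=1.42,fy=1.42,interpolation=cv2.INTER_CUBIC))
t=cam('top')
for n in ['reel','tin','phone','multimeter','pump','jar','driver','wirepot']:
    print(n,[(round(d['confidence'],2),w(t,d['xyz']).round()) for d in vision.find_in(t,n)[:2]])
E
```

```text
32.95 [601.  -28.  203.5]
reel [(0.59, array([ 369., -168.,   43.]))]
tin [(0.63, array([615.,  19.,  24.]))]
phone [(0.82, array([769., 185.,   8.]))]
multimeter [(0.98, array([ 648., -375.,   37.]))]
pump [(0.56, array([656., 369.,  21.]))]
jar [(0.63, array([788.,   9.,  88.]))]
driver [(0.82, array([ 440., -492.,   19.]))]
wirepot [(0.73, array([474., 469.,  39.])), (0.63, array([632., 137.,  37.]))]
```

View pics/c9.png

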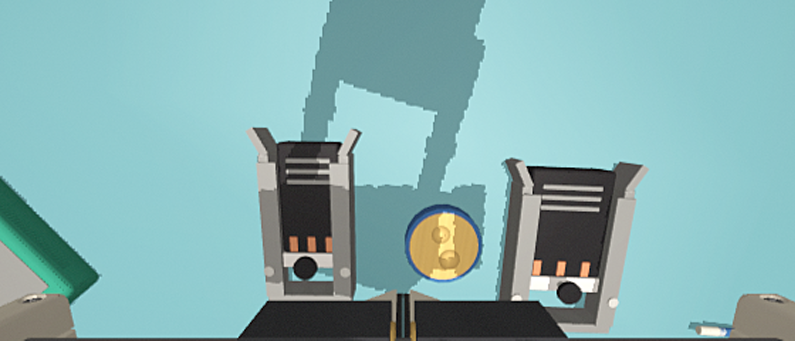

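```bash
python3 -c "
from plant import job
print(job.close_job())"
```

```text
the job is handed in; nothing more can be done
None
```

The job is finished and handed in at about 33 s of the 72 s allowed.

- **Reel:** it stands on the bench near (369, -170) mm, about 200 mm from the nearer bay mouth.
- **Wide pack:** I slid it into the wide bay and pushed it from behind to the solid stop, where it held about 21 N for roughly 0.7 s without moving.
- **Narrow pack:** I did the same in the narrow bay afterwards, again about 21 N for roughly 0.7 s.

**Last checks:** the final wrist picture shows both packs flush on their end stops with the springs covered. The networks found the other things within about 7 mm of where they started, which is the networks' own scatter. I did not check the look-alikes in that last pass.

**What went wrong:** on its first entry the wide pack caught the flared guide with about 34 N sideways and forward. I backed it off, shifted it 4 mm, and it then went in freely. One early push on it also read about 11 N briefly and then eased.

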